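# Thread the return spring onto the plate press rod

## Task

Fit the return spring to the plate press: take the tall spring from the white parts tray and thread it, tail end down as it stands, over the upright steel rod until its foot is fully home on the round seat at the rod's bottom, then let go. The spring snags on the way down; never force it: press only lightly (about 5 N, always well under 20 N) and twist it a little until it slips past, without wrenching it against what stops it. Leave the short spring, the well plate, the jar and the press head where they are.

Things in the scene. Friction and masses are not known exactly. Their poses are not given: they have to be found in the camera images.
- spring_center (a point): Centre, half-way up (40 mm above its foot), of the tall steel compression spring standing upright in the white tray; z is its axis (up), x points to its tail. Outer diameter 36 mm, inner 30 mm, height 80 mm, wire 3 mm, about 110 g. At the very foot the wire end is bent inward: a straight radial tail 3 mm thick, its tip 8 mm from the axis.
- spring_grip (a point): Middle of the tall spring's upper, close-wound and stiff half, on its axis, 60 mm above the foot. Grip across the diameter, from any side, with the fingertips 40 mm or more above the foot, so as not to clamp the open working coils below; these compress up to 12 mm in all at 1 N per mm and are solid after that.
- spring_foot (a point): Centre of the underside of the tall spring, on its axis, in the plane of its lowest coil (moves with the working coils).
- tray: Fixed white parts tray, 120 x 190 mm, floor 3 mm thick, rim 12 mm high; origin at its underside centre. The two springs stand in it about 90 mm apart along its y.
- seat (a point): Centre of the top face of the round seat (42 mm diameter) at the bottom of the upright rod, 34 mm above the bench; z up along the rod. The foot must come down onto this face.
- rod_end (a point): Upper end of the upright rod, on its axis, 96 mm above the seat. The rod is 14 mm in diameter; its last 8 mm are a blunt cone. Below it are two stars that the spring's tail snags on; its coils pass over the stars with 1.5 mm clearance all round.
- upper_star (a point): Centre of the upper star, 73 mm above the seat: a flat four-armed steel star 6 mm thick, 27 mm at its widest, with four slots 6.5 mm wide between the arms, down to the rod. The tail passes only through a slot (+-0.15 rad of play). The star's angle differs from run to run and does not follow this point's axes. Slots recur every 90 degrees: a twist of 90 degrees or less finds one; then the push drops.
- lower_star (a point): Centre of the lower star, 39 mm above the seat, of the same size and shape as the upper one. Its angle too differs from run to run; its slots never line up with those of the upper star, so the spring must be twisted again here.
- short_center (a point): Centre of the short spring standing in the same tray (26 mm outer diameter, 40 mm tall, straight coils): leave it alone. It and the tall spring may stand in either place.
- well_plate: Flat plastic well plate, 126 x 85 x 12 mm, lying on the press base ahead of the rod; origin at its underside centre. Leave it.
- jar: Small brown glass jar, 44 mm diameter, 55 mm tall, on the bench; origin at its underside centre. Leave it.
- press_head: The removed press head, an aluminium block 120 x 85 x 22 mm with a black knob (top at 56 mm) on the bench; origin at its underside centre. Leave it.
- spring: The tall spring's upper, close-wound part with the coils it carries; origin on the axis at the foot when uncompressed.
- press_base: The fixed press base with rod and stars; origin on the rod's axis at bench level, 34 mm below the seat, x towards the well plate. The grey base is 200 x 115 mm, 30 mm high, reaching 38 mm behind the rod and 162 mm ahead; nothing on it but the rod is higher than 45 mm.
Mind the look-alikes: they are no part of the job. Leave any black look-alike of the press_base alone.

How it is judged:
By the outcome, as a careful person would: the job done as asked, in the order asked, and still so for the second after the job is handed in, with the robot touching nothing.
It also fails if it takes over 61 s, if anything falls off the work surface, if the arm or the gripper's body presses on something with over 40 N, if the wrist force passes 120 N, or if a joint passes its speed limit or range.

## Robot

A 7-joint arm with a two-finger parallel gripper is mounted at the origin on the work surface. World frame = base frame: x ahead of the robot, y to its left, z up, the work surface at z = 0. Lengths are in m, angles in rad, forces in N, time in s.
With the tool pointing down it reaches from about 0.4 to 0.85 m from the base axis. Payload 4.5 kg.
Tool frame: the origin (TCP) lies on the centre line of the jaws, within the pads' length; the fingertips stand 25 mm ahead of it and the grasp point (between the pads) lies 6 mm ahead of it; z points along the fingers, y is the direction in which the jaws open and shut (so a half turn about z gives the same grasp; the last joint's range is limited). The gripper opens to 88 mm and grips with 3 to 60 N. Pads are 18 mm wide; open, the fingers measure 123 mm over their backs; the gripper's body (75 mm by 187 mm) begins 45 mm behind the grasp point.
Start: joints at [-1.215, 0.689, -0.195, 1.565, 0.157, 0.902, -0.215], TCP at [0.198, 0.593, 0.264] pointing down, gripper open.
Joint ranges: [-3.01, 3.01], [-0.46, 2.08], [-1.47, 1.51], [0.13, 2.56], [-1, 4.14], [0.04, 2.09], [-2.66, 2.66]. Speed limits (rad/s): [2.57, 2.57, 3.14, 3.14, 3.14, 3.14, 3.14].

## Interface

Orientations are given as a unit quaternion [x, y, z, w].
In Python, from plant import r, eyes gives the robot as it stands.
- The arm moves only by the tool servo_tool, never from a script. Its argument "deltas" is a list of rows, each an object of numbers: "dx", "dy", "dz": the shift along the tool's x, y, z in units of 60 mm (1.0 is 60 mm); "ax", "ay", "az": the turn, a rotation vector about the tool's x, y, z in units of 6 degrees (1.0 is 6 degrees); "hand": the finger opening in mm, from 0 to 88.1. A call has 1 to 10 rows; each row is the pose to reach, as a shift and turn from the pose commanded when the call began, along the tool's axes at that moment; what a row does not reach only later rows make up. A row lasts 1/8 s, in which the tool goes at most 62.5 mm and 10.7 degrees, less where a joint would pass 70% of its speed; a pose out of reach is approached as far as the arm can. A call with a gripper value outside its range is refused whole. The fingers move at their own pace and stop on an object; "newtons" is the grip in N (left out, the last holds). Time passes only in rows, so rows that repeat a pose let the fingers close. It gives the time, the measured TCP pose, the force and the opening at its end, in the units of the state.
- r.get_state(): the state, without advancing time (a new reading comes with each control period).
- eyes.snapshot(name): name is "scene" or "top" or "wrist"; returns (picture, depth): 400x640x3 uint8, red, green, blue; 400x640 float32, m along the optical axis (not along the pixel's ray), 0 where there is no reading.
- eyes.camera_model(name): a dict with "fx", "fy", "cx", "cy" (pixels), "pose" (4x4, takes a point from camera to world coordinates). Camera axes: x right, y up, looking along -z (the intrinsics and any distortion apply to the point x, -y, -z); pixel columns grow to the right and rows downward; lengths in m; the calibration is good to about 2 mm. The wrist camera is an equidistant fisheye: a pixel r from the principal point sees the ray r / f radians off the axis. A picture is of the moment at which its call begins: read the wrist's pose just before it. camera_model takes no time and is no camera call; for the wrist camera it gives the pose at the moment of the call.
- r.finish_job(): hands the job in, once; it reports no verdict.
The state is a dict: "clock": time; "q": joint angles; "qd": joint speeds; "joint_torque": joint torques, N m; "tool_pos": TCP position; "eef_rot": TCP orientation; "contact_force": force on the tool from outside, world axes, zero at the start; "moment": the same for the moment, N m; "opening": opening from 0.0 (shut) to 1.0 (fully open).
Only numpy, scipy, OpenCV 4.12 (cv2) and the standard library are available. Lean on these libraries where they do the work, as an engineer would, in place of code of your own. Each camera call takes 0.05 s, during which the arm holds its last target.

## Working session

There is one attempt and no reset: what is moved stays moved. The work goes in short steps, Python scripts to look and compute and a tool call to move; the robot and the scene stay as the last step left them, time stands still between calls to the robot, and variables do not carry over. Pictures are saved under pics/ and viewed, and the job is handed in when it is done.

Besides the shell and the picture viewer there is one more tool, called after "Emit:" as a command line: name --argument value ..., lists and objects as JSON in quotes. servo_tool: Moves the arm, as the interface text tells. Its arguments: {"type":"object","properties":{"deltas":{"type":"array","items":{"type":"object","properties":{"dx":{"type":"number"},"dy":{"type":"number"},"dz":{"type":"number"},"ax":{"type":"number"},"ay":{"type":"number"},"az":{"type":"number"},"hand":{"type":"number"}}}},"newtons":{"type":"number"}},"required":["deltas"]}

```bash
ls; mkdir -p pics; python3 - <<'E'
from plant import r,eyes
import cv2,numpy as np
for n in ["scene","top"]:
    p,d=eyes.snapshot(n); cv2.imwrite(f"pics/{n}0.png",p[:,:,::-1]); np.save(f"pics/{n}0.npy",d)
    m=eyes.camera_model(n); print(n,m)
s=r.get_state(); print(s)
E
```

```text
pics
scene {'fx': 399.3754173047389, 'fy': 399.3754173047389, 'cx': 317.33890863196336, 'cy': 196.95400178885703, 'pose': array([[-0.8484367 , -0.29454801,  0.43976884,  0.88063254],
       [ 0.52888277, -0.50463507,  0.68236827,  0.56754817],
       [ 0.02093257,  0.81153245,  0.58393229,  0.63608143],
       [ 0.        ,  0.        ,  0.        ,  1.        ]])}
top {'fx': 376.0213139062745, 'fy': 376.0213139062745, 'cx': 326.0329761761156, 'cy': 204.84436109684057, 'pose': array([[-0.02540693,  0.9860741 , -0.16435438,  0.37081092],
       [-0.99950551, -0.02201005,  0.02245652, -0.0372075 ],
       [ 0.01852634,  0.16484366,  0.9861457 ,  0.94365266],
       [ 0.        ,  0.        ,  0.        ,  1.        ]])}
{'clock': 0.1, 'q': array([-1.21520869,  0.6899072 , -0.19450724,  1.56620791,  0.15732641,
        0.90250636, -0.21508217]), 'qd': array([-0.0013141 , -0.00211432,  0.00036998, -0.00340906, -0.00098788,
        0.00130828,  0.00164023]), 'joint_torque': array([-3.04144691e-03, -5.28508115e+01, -1.27149403e+00, -1.53838921e+01,
       -5.25276270e-02,  1.93588108e-03,  4.41512657e-05]), 'tool_pos': array([0.19755272, 0.59241615, 0.26299402]), 'eef_rot': array([ 1.60152783e-01,  9.87091899e-01, -8.16105160e-04, -5.80377076e-05]), 'contact_force': array([0.58464527, 0.16212801, 0.05467416]), 'moment': array([-0.03827142,  0.03803883,  0.01826659]), 'opening': 0.9998593913669149}
```

View pics/scene0.png

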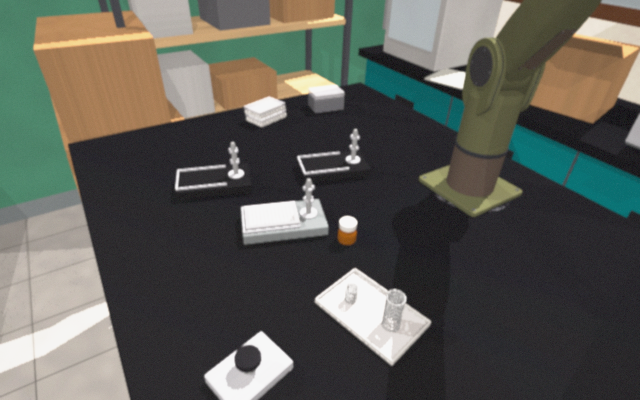

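View pics/top0.png

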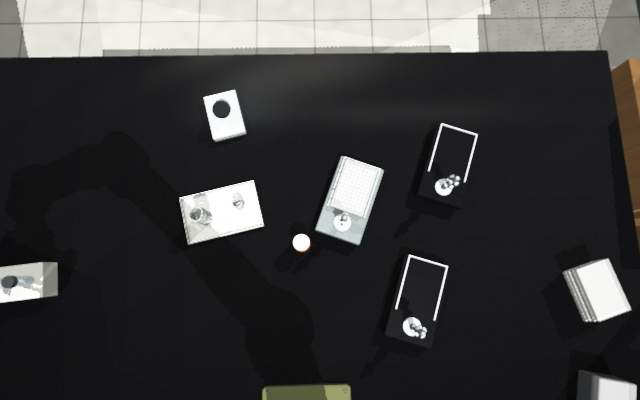

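Candidates for the tall spring: scene (395,310), the short spring at (351,293). Candidates for the rod: the grey base (308,200), and black look-alikes at (234,160) and (354,147). I choose the tall spring at (395,310) and the grey base, and check both in a close crop.

```bash
python3 - <<'E'
import cv2,numpy as np
s=cv2.imread("pics/scene0.png");t=cv2.imread("pics/top0.png")
a=cv2.resize(s[255:365,310:440],(390*1,330),interpolation=cv2.INTER_CUBIC)
b=cv2.resize(s[170:250,235:330],(390,330),interpolation=cv2.INTER_CUBIC)
c=cv2.resize(t[175:250,170:270],(390,292),interpolation=cv2.INTER_CUBIC);d=cv2.resize(t[150:250,310:390][:60*100//60],(390,292))
d=cv2.resize(t[195:250,310:383],(390,292),interpolation=cv2.INTER_CUBIC)
cv2.imwrite("pics/crop0.png",np.vstack([np.hstack([a,b])[:300],np.hstack([c,d])]))
E
```

```text
(no output)
```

View pics/crop0.png

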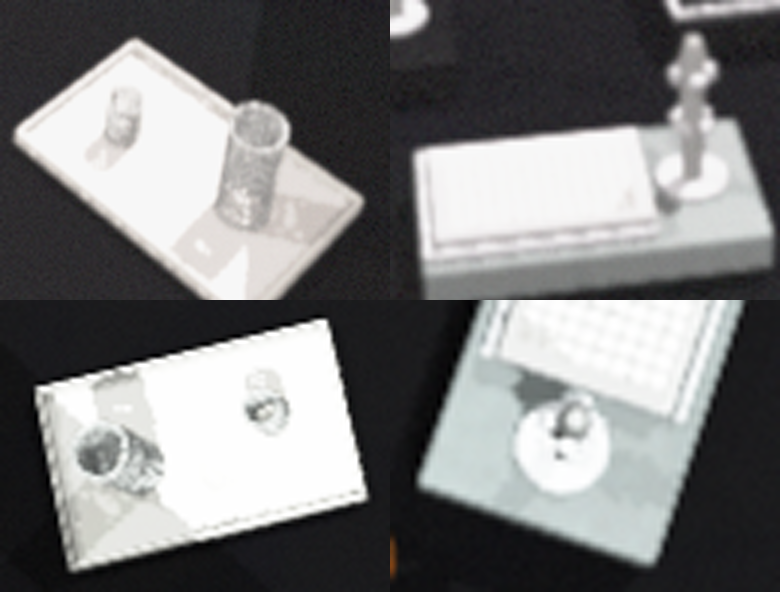

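```bash
cat > h.py <<'E'
import numpy as np
from scipy.spatial.transform import Rotation as R
def ray(m,u,v,fish=False):
    x=(u-m["cx"])/m["fx"];y=(v-m["cy"])/m["fy"]
    if fish:
        t=np.hypot(x,y); k=np.sin(t)/t if t>1e-9 else 1
        d=np.array([x*k,-y*k,-np.cos(t)])
    else: d=np.array([x,-y,-1.])
    P=m["pose"]; return P[:3,3],P[:3,:3]@d
def plane(m,u,v,z,fish=False):
    o,d=ray(m,u,v,fish); return o+d*(z-o[2])/d[2]
def tri(*rs):
    A=0;b=0
    for o,d in rs:
        d=d/np.linalg.norm(d);M=np.eye(3)-np.outer(d,d);A=A+M;b=b+M@o
    return np.linalg.solve(A,b)
def proj(m,p,fish=False):
    q=np.linalg.inv(m["pose"])@np.append(p,1);x,y,z=q[0],-q[1],-q[2]
    if fish:
        r=np.hypot(x,y);t=np.arctan2(r,z);return m["cx"]+m["fx"]*t*x/r,m["cy"]+m["fy"]*t*y/r
    return m["cx"]+m["fx"]*x/z,m["cy"]+m["fy"]*y/z
def tool_delta(s,target):
    """world point for TCP -> tool units of 60mm"""
    Rt=R.from_quat(s["eef_rot"]).as_matrix(); return Rt.T@(np.array(target)-s["tool_pos"])/0.06
E
python3 - <<'E'
from plant import r,eyes
from h import *
S=eyes.camera_model("scene");T=eyes.camera_model("top")
print("spring top",plane(S,396.7,296.7,.083),plane(T,196.4,213.5,.083),tri(ray(S,396.7,296.7),ray(T,196.4,213.5)))
print("short", plane(T,238,198,.043))
print("rod end S",plane(S,308.8,178.5,.13),"seat T",plane(T,341.8,223.3,.034))
print("seat S",plane(S,308.5,212.5,.034))
print("jar T",plane(T,301,242,.055)); print("head", plane(T,221,108,.056))
print("black",plane(T,443,187,.034),plane(T,411,327,.034))
for c in [(180,196),(255,181),(263,225),(188,244)]: print("tray",plane(T,*c,.012))
for c in [(345,156),(383,168),(360,244),(316,231)]: print("base",plane(T,*c,.03))
s=r.get_state();print(R.from_quat(s["eef_rot"]).as_matrix().round(3))
print(eyes.camera_model("wrist"))
E
```

```text
spring top [0.5026084  0.24859012 0.083     ] [0.50074316 0.24148731 0.083     ] [0.50032672 0.24444523 0.07764036]
short [0.54250905 0.15537055 0.043     ]
rod end S [ 0.47786439 -0.09595474  0.13      ] seat T [ 0.47601003 -0.09515542  0.034     ]
seat S [ 0.48035025 -0.09165908  0.034     ]
jar T [0.43155793 0.00375021 0.055     ]
head [0.7687817  0.19765992 0.056     ]
black [ 0.56091054 -0.34998905  0.034     ] [ 0.22874127 -0.24905444  0.034     ]
tray [0.55669155 0.30665266 0.012     ]
tray [0.59124584 0.11974479 0.012     ]
tray [0.47886333 0.09932813 0.012     ]
tray [0.43629576 0.28260178 0.012     ]
base [ 0.64682372 -0.10899921  0.03      ]
base [ 0.61370442 -0.20350146  0.03      ]
base [ 0.42497309 -0.13795785  0.03      ]
base [ 0.45909261 -0.03195024  0.03      ]
[[-0.949  0.316 -0.   ]
 [ 0.316  0.949 -0.002]
 [-0.    -0.002 -1.   ]]
{'fx': 309.70691628693146, 'fy': 309.70691628693146, 'cx': 321.5561578586079, 'cy': 200.41769874437915, 'pose': array([[ 3.16177875e-01, -9.15853700e-01, -2.47474345e-01,
         1.33965980e-01],
       [ 9.48699535e-01,  3.04993962e-01,  8.33539121e-02,
         6.14549946e-01],
       [-8.61807856e-04, -2.61133459e-01,  9.65302323e-01,
         3.83812892e-01],
       [ 0.00000000e+00,  0.00000000e+00,  0.00000000e+00,
         1.00000000e+00]])}
```

```bash
python3 - <<'E'
from plant import r
from h import *
s=r.get_state();print(tool_delta(s,[.501,.244,.22]), np.degrees(np.arctan2(.244,.501)))
E
```

```text
[-6.6338985  -3.90885698  0.72391238] 25.967283834710244
```

Emit:
servo_tool --deltas '[{"dx": -0.8, "dy": -0.5, "dz": 0.1, "az": 0.95}, {"dx": -1.6, "dy": -1.0, "dz": 0.2, "az": 1.9}, {"dx": -2.4, "dy": -1.4, "dz": 0.3, "az": 2.85}, {"dx": -3.2, "dy": -1.9, "dz": 0.4, "az": 3.8}, {"dx": -4.0, "dy": -2.4, "dz": 0.5, "az": 4.75}, {"dx": -4.8, "dy": -2.9, "dz": 0.6, "az": 5.7}, {"dx": -5.6, "dy": -3.4, "dz": 0.7, "az": 6.65}, {"dx": -6.2, "dy": -3.7, "dz": 0.72, "az": 7.6}, {"dx": -6.63, "dy": -3.91, "dz": 0.72, "az": 7.6}, {"dx": -6.63, "dy": -3.91, "dz": 0.72, "az": 7.6}]'

```text
schema error: expected keys dx, dy, dz, ax, ay, az, hand
```

```bash
cat > w.py <<'E'
import sys,cv2,numpy as np,pickle
from plant import r,eyes
n=sys.argv[1]
s=r.get_state();m=eyes.camera_model("wrist");p,d=eyes.snapshot("wrist")
cv2.imwrite(f"pics/{n}.png",p[:,:,::-1]);pickle.dump((s,m,p,d),open(f"pics/{n}.pkl","wb"))
print(s["clock"],s["tool_pos"],s["eef_rot"],s["q"].round(2),s["contact_force"],s["moment"],s["opening"])
E
python3 w.py w1
```

```text
0.1 [0.19755272 0.59241615 0.26299402] [ 1.60152783e-01  9.87091899e-01 -8.16105160e-04 -5.80377076e-05] [-1.22  0.69 -0.19  1.57  0.16  0.9  -0.22] [0.58464527 0.16212801 0.05467416] [-0.03827142  0.03803883  0.01826659] 0.9998593913669149
```

View pics/w1.png

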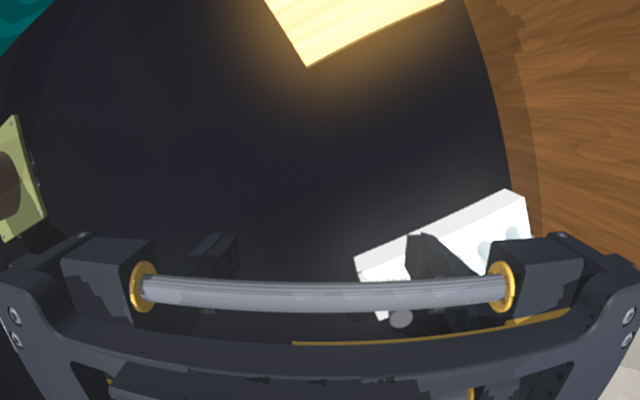

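Emit:
servo_tool --deltas '[{"dx": -0.8, "dy": -0.5, "dz": 0.1, "ax": 0, "ay": 0, "az": 0.95, "hand": 88}, {"dx": -1.6, "dy": -1.0, "dz": 0.2, "ax": 0, "ay": 0, "az": 1.9, "hand": 88}, {"dx": -2.4, "dy": -1.4, "dz": 0.3, "ax": 0, "ay": 0, "az": 2.85, "hand": 88}, {"dx": -3.2, "dy": -1.9, "dz": 0.4, "ax": 0, "ay": 0, "az": 3.8, "hand": 88}, {"dx": -4.0, "dy": -2.4, "dz": 0.5, "ax": 0, "ay": 0, "az": 4.75, "hand": 88}, {"dx": -4.8, "dy": -2.9, "dz": 0.6, "ax": 0, "ay": 0, "az": 5.7, "hand": 88}, {"dx": -5.6, "dy": -3.4, "dz": 0.7, "ax": 0, "ay": 0, "az": 6.65, "hand": 88}, {"dx": -6.2, "dy": -3.7, "dz": 0.72, "ax": 0, "ay": 0, "az": 7.6, "hand": 88}, {"dx": -6.63, "dy": -3.91, "dz": 0.72, "ax": 0, "ay": 0, "az": 7.6, "hand": 88}, {"dx": -6.63, "dy": -3.91, "dz": 0.72, "ax": 0, "ay": 0, "az": 7.6, "hand": 88}]'

```text
clock: 1.4
tool_pos: [0.5024, 0.2422, 0.2203]
eef_rot: [0.532, 0.847, -0.0, 0.001]
contact_force: [-0.2, 0.7, 0.2]
opening: 0.997
```

```bash
python3 w.py w2
```

```text
1.4 [0.50237225 0.24215494 0.22027648] [ 5.32227183e-01  8.46601269e-01 -3.49624725e-04  6.28178090e-04] [-0.52  0.66 -0.03  1.82  0.03  0.66 -0.11] [-0.24300996  0.70520933  0.17031601] [-0.04185627  0.07433949  0.0371064 ] 0.9967026553913226
```

View pics/w2.png

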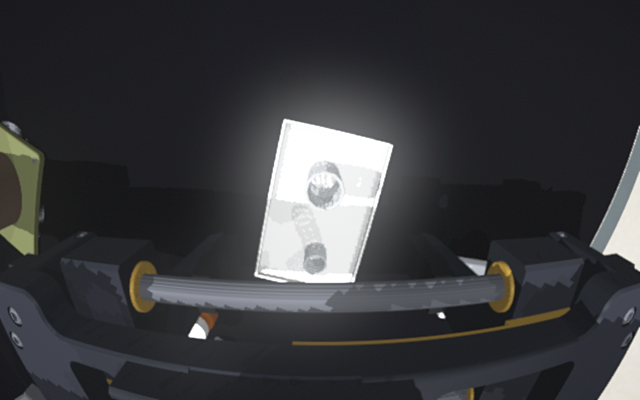

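```bash
python3 - <<'E'
import cv2
p=cv2.imread("pics/w2.png")[150:290,250:400]
cv2.imwrite("pics/w2c.png",cv2.resize(p,None,fx=4.2,fy=4.2,interpolation=cv2.INTER_CUBIC))
E
```

```text
(no output)
```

View pics/w2c.png

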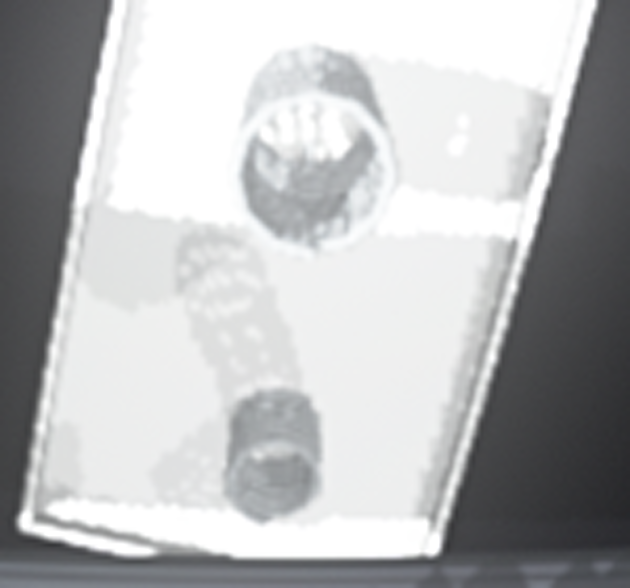

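```bash
python3 - <<'E'
import pickle
from h import *
s,m,p,d=pickle.load(open("pics/w2.pkl","rb"))
print(plane(m,325.6,191.2,.082,True), proj(m,[.501,.244,.082],True))
c=plane(m,325.6,191.2,.082,True)
# expected px width
print([proj(m,c+R.from_quat(s["eef_rot"]).apply([0,o,0]),True) for o in (-.018,.018)])
t=[*c[:2],.003+.048+.025]
print("delta",tool_delta(s,t), tool_delta(s,[*c[:2],.14]))
E
```

```text
[0.50331541 0.24899869 0.082     ] (np.float64(320.65672095294076), np.float64(195.14671845512018))
[(np.float64(304.6831134430256), np.float64(191.21114835229199)), (np.float64(346.47885475408583), np.float64(191.21683107087873))]
delta [0.09942814 0.06342373 2.40447256] [0.09789663 0.06350552 1.337807  ]
```

```bash
python3 - <<'E'
import pickle,cv2
from h import *
s,m,p,d=pickle.load(open("pics/w2.pkl","rb"))
print(d[165:215:2,300:350:3].round(3))
print(m["pose"][:3,3])
P=m["pose"]
H,W=d.shape
pts=[]
for v in range(160,225):
  for u in range(295,355):
    if d[v,u]>0:
      o,q=ray(m,u,v,True); 
      loc=P[:3,:3].T@q; pt=o+q*d[v,u]/(-loc[2]); pts.append((u,v,*pt))
pts=np.array(pts); top=pts[pts[:,4]>.07]
print(len(top),top[:,4].max(), top[:,:2].min(0),top[:,:2].max(0),top[:,2:].min(0),top[:,2:].max(0))
E
```

```text
[[0.339 0.341 0.339 0.339 0.339 0.323 0.313 0.313 0.304 0.315 0.314 0.324
  0.34  0.339 0.339 0.34  0.34 ]
 [0.34  0.341 0.342 0.342 0.322 0.303 0.295 0.29  0.286 0.291 0.295 0.305
  0.325 0.342 0.341 0.339 0.34 ]
 [0.341 0.342 0.342 0.341 0.303 0.286 0.28  0.279 0.273 0.276 0.281 0.288
  0.307 0.341 0.342 0.341 0.34 ]
 [0.342 0.341 0.343 0.324 0.291 0.28  0.275 0.271 0.267 0.272 0.277 0.28
  0.293 0.341 0.342 0.34  0.341]
 [0.342 0.341 0.342 0.3   0.276 0.269 0.264 0.265 0.264 0.263 0.265 0.269
  0.277 0.308 0.343 0.342 0.343]
 [0.343 0.343 0.344 0.284 0.267 0.265 0.264 0.343 0.341 0.342 0.265 0.264
  0.267 0.287 0.342 0.343 0.342]
 [0.343 0.344 0.343 0.276 0.264 0.265 0.343 0.343 0.343 0.343 0.343 0.266
  0.267 0.    0.345 0.344 0.343]
 [0.344 0.345 0.316 0.266 0.266 0.345 0.345 0.344 0.343 0.345 0.344 0.343
  0.267 0.267 0.344 0.344 0.345]
 [0.343 0.344 0.265 0.264 0.345 0.345 0.346 0.344 0.345 0.345 0.345 0.346
  0.34  0.267 0.267 0.343 0.345]
 [0.345 0.346 0.267 0.266 0.344 0.344 0.345 0.345 0.342 0.344 0.345 0.344
  0.339 0.267 0.267 0.345 0.345]
 [0.346 0.345 0.267 0.299 0.336
[... 1027 characters left out ...]
.351 0.352]
 [0.351 0.351 0.351 0.352 0.269 0.275 0.279 0.282 0.283 0.282 0.28  0.273
  0.272 0.351 0.352 0.353 0.353]
 [0.352 0.351 0.352 0.353 0.269 0.27  0.27  0.275 0.275 0.275 0.274 0.274
  0.353 0.353 0.352 0.353 0.352]
 [0.354 0.352 0.354 0.354 0.353 0.354 0.27  0.27  0.271 0.354 0.353 0.354
  0.354 0.355 0.354 0.354 0.353]
 [0.353 0.354 0.355 0.353 0.354 0.353 0.354 0.271 0.271 0.353 0.353 0.353
  0.354 0.354 0.354 0.353 0.354]
 [0.356 0.354 0.353 0.353 0.354 0.353 0.354 0.355 0.354 0.354 0.354 0.354
  0.356 0.354 0.355 0.355 0.355]]
[0.47314493 0.30337671 0.34100994]
527 0.08292226461596869 [304. 169.] [344. 211.] [0.48439092 0.23019323 0.07000569] [0.52012829 0.26581067 0.08292226]
```

Emit:
servo_tool --deltas '[{"dx": 0.05, "dy": 0.03, "dz": 0.5, "ax": 0, "ay": 0, "az": 0, "hand": 88}, {"dx": 0.09, "dy": 0.05, "dz": 1.0, "ax": 0, "ay": 0, "az": 0, "hand": 88}, {"dx": 0.09, "dy": 0.05, "dz": 1.3, "ax": 0, "ay": 0, "az": 0, "hand": 70}, {"dx": 0.09, "dy": 0.05, "dz": 1.3, "ax": 0, "ay": 0, "az": 0, "hand": 60}]'

```text
clock: 1.95
tool_pos: [0.499, 0.2522, 0.1414]
eef_rot: [0.529, 0.849, -0.001, -0.001]
contact_force: [0.3, 0.0, 0.5]
opening: 0.794
```

```bash
python3 w.py w3; python3 - <<'E'
import pickle
from h import *
s,m,p,d=pickle.load(open("pics/w3.pkl","rb"))
print("delta",tool_delta(s,[.5025,.248,.076]),R.from_quat(s["eef_rot"]).as_matrix().round(4))
P=m["pose"]; vv,uu=np.mgrid[100:320,200:450]; pts=[]
for v,u in zip(vv.ravel(),uu.ravel()):
    if .1<d[v,u]<.4:
        o,q=ray(m,u,v,True); loc=P[:3,:3].T@q; pts.append((u,v,*(o+q*d[v,u]/(-loc[2]))))
pts=np.array(pts); k=(abs(pts[:,4]-.0805)<.004)&(np.hypot(pts[:,2]-.5025,pts[:,3]-.248)<.03); top=pts[k]
print(len(top),top[:,2:].min(0),top[:,2:].max(0),(top[:,2:].min(0)+top[:,2:].max(0))/2)
E
```

```text
1.95 [0.49895921 0.25215172 0.14136658] [ 0.52893727  0.84865899 -0.00114716 -0.00140449] [-0.53  0.78 -0.03  1.87  0.04  0.49 -0.13] [0.32856999 0.01799663 0.53078074] [-0.01456225  0.03340593  0.00740594] 0.7944716623825476
delta [-0.08938917  0.02624325  1.08925543] [[-4.404e-01  8.978e-01 -3.600e-03]
 [ 8.978e-01  4.404e-01 -5.000e-04]
 [ 1.200e-03 -3.400e-03 -1.000e+00]]
790 [0.48468525 0.2303569  0.07650683] [0.52023526 0.26595928 0.08339709] [0.50246025 0.24815809 0.07995196]
```

View pics/w3.png

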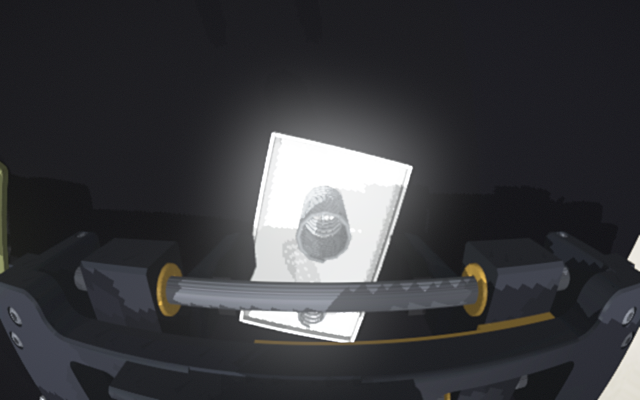

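Emit:
servo_tool --deltas '[{"dx": -0.05, "dy": 0.01, "dz": 0.4, "ax": 0, "ay": 0, "az": 0, "hand": 60}, {"dx": -0.05, "dy": 0.01, "dz": 0.8, "ax": 0, "ay": 0, "az": 0, "hand": 60}, {"dx": -0.05, "dy": 0.01, "dz": 1.08, "ax": 0, "ay": 0, "az": 0, "hand": 60}, {"dx": -0.05, "dy": 0.01, "dz": 1.08, "ax": 0, "ay": 0, "az": 0, "hand": 60}, {"dx": -0.05, "dy": 0.01, "dz": 1.08, "ax": 0, "ay": 0, "az": 0, "hand": 60}]'

```text
clock: 2.62
tool_pos: [0.5035, 0.2488, 0.0786]
eef_rot: [0.53, 0.848, 0.001, 0.0]
contact_force: [0.1, -1.2, 0.6]
opening: 0.682
```

```bash
cat > st.py <<'E'
import sys
from plant import r
from h import *
s=r.get_state()
print(round(s["clock"],2),s["tool_pos"].round(4),s["q"].round(3),"F",s["contact_force"].round(2),"M",s["moment"].round(3),round(s["opening"],3))
print(R.from_quat(s["eef_rot"]).as_matrix().round(4).tolist())
if len(sys.argv)>1: print("delta",tool_delta(s,[float(a) for a in sys.argv[1:4]]).round(3))
E
python3 st.py .5025 .248 .076
```

```text
2.62 [0.5035 0.2488 0.0786] [-0.528  0.888 -0.021  1.891  0.047  0.362 -0.132] F [ 0.11 -1.2   0.63] M [-0.028  0.036  0.022] 0.682
[[-0.4379, 0.899, 0.0012], [0.899, 0.4379, 0.0008], [0.0002, 0.0014, -1.0]]
delta [-0.005 -0.02   0.043]
```

Emit:
servo_tool --deltas '[{"dx": 0.0, "dy": -0.02, "dz": 0.03, "ax": 0, "ay": 0, "az": 0, "hand": 45}, {"dx": 0.0, "dy": -0.02, "dz": 0.03, "ax": 0, "ay": 0, "az": 0, "hand": 30}, {"dx": 0.0, "dy": -0.02, "dz": 0.03, "ax": 0, "ay": 0, "az": 0, "hand": 25}, {"dx": 0.0, "dy": -0.02, "dz": 0.03, "ax": 0, "ay": 0, "az": 0, "hand": 25}, {"dx": 0.0, "dy": -0.02, "dz": 0.03, "ax": 0, "ay": 0, "az": 0, "hand": 25}, {"dx": 0.0, "dy": -0.02, "dz": 0.03, "ax": 0, "ay": 0, "az": 0, "hand": 25}]' --newtons 25

```text
clock: 3.38
tool_pos: [0.5021, 0.2479, 0.076]
eef_rot: [0.53, 0.848, 0.0, 0.0]
contact_force: [-0.1, -0.3, -0.1]
opening: 0.39
```

```bash
python3 st.py .5025 .248 .076
```

```text
3.38 [0.5021 0.2479 0.076 ] [-0.529  0.892 -0.021  1.895  0.047  0.355 -0.133] F [-0.14 -0.25 -0.05] M [-0.005 -0.038 -0.017] 0.39
[[-0.4378, 0.8991, 0.0003], [0.8991, 0.4378, 0.0003], [0.0001, 0.0004, -1.0]]
delta [-0.001  0.007 -0.   ]
```

Emit:
servo_tool --deltas '[{"dx": 0, "dy": 0, "dz": -0.3, "ax": 0, "ay": 0, "az": 0, "hand": 25}, {"dx": 0, "dy": 0, "dz": -0.9, "ax": 0, "ay": 0, "az": 0, "hand": 25}, {"dx": 0, "dy": 0, "dz": -1.6, "ax": 0, "ay": 0, "az": 0, "hand": 25}, {"dx": 0, "dy": 0, "dz": -2.3, "ax": 0, "ay": 0, "az": 0, "hand": 25}, {"dx": 0, "dy": 0, "dz": -2.9, "ax": 0, "ay": 0, "az": 0, "hand": 25}, {"dx": 0, "dy": 0, "dz": -3.07, "ax": 0, "ay": 0, "az": 0, "hand": 25}, {"dx": 0, "dy": 0, "dz": -3.07, "ax": 0, "ay": 0, "az": 0, "hand": 25}]'

```text
clock: 4.25
tool_pos: [0.5017, 0.2476, 0.2603]
eef_rot: [0.53, 0.848, 0.0, 0.0]
contact_force: [-0.6, -0.0, -1.9]
opening: 0.391
```

Emit:
servo_tool --deltas '[{"dx": -0.4, "dy": -0.24, "dz": 0, "ax": 0, "ay": 0, "az": 0.4, "hand": 25}, {"dx": -1.1, "dy": -0.66, "dz": 0, "ax": 0, "ay": 0, "az": 1.2, "hand": 25}, {"dx": -1.9, "dy": -1.14, "dz": 0, "ax": 0, "ay": 0, "az": 2.1, "hand": 25}, {"dx": -2.7, "dy": -1.62, "dz": 0, "ax": 0, "ay": 0, "az": 3.0, "hand": 25}, {"dx": -3.5, "dy": -2.1, "dz": 0, "ax": 0, "ay": 0, "az": 3.9, "hand": 25}, {"dx": -4.3, "dy": -2.58, "dz": 0, "ax": 0, "ay": 0, "az": 4.8, "hand": 25}, {"dx": -5.0, "dy": -3.0, "dz": 0, "ax": 0, "ay": 0, "az": 5.6, "hand": 25}, {"dx": -5.5, "dy": -3.3, "dz": 0, "ax": 0, "ay": 0, "az": 6.1, "hand": 25}, {"dx": -5.63, "dy": -3.37, "dz": 0, "ax": 0, "ay": 0, "az": 6.2, "hand": 25}, {"dx": -5.63, "dy": -3.37, "dz": 0, "ax": 0, "ay": 0, "az": 6.2, "hand": 25}]'

```text
clock: 5.5
tool_pos: [0.4676, -0.1438, 0.2591]
eef_rot: [0.773, 0.635, -0.0, -0.001]
contact_force: [0.6, 0.4, -1.6]
opening: 0.389
```

Emit:
servo_tool --deltas '[{"dx": 0, "dy": 0, "dz": 0, "ax": 0, "ay": 0, "az": 0, "hand": 25}, {"dx": 0, "dy": 0, "dz": 0, "ax": 0, "ay": 0, "az": 0, "hand": 25}]'

```text
clock: 5.75
tool_pos: [0.4683, -0.1429, 0.26]
eef_rot: [0.772, 0.636, 0.0, -0.0]
contact_force: [0.6, 0.4, -0.9]
opening: 0.389
```

```bash
python3 w.py w4; python3 st.py .468 -.144 .26;python3 - <<'E'
import cv2
p=cv2.imread("pics/w4.png")[150:330,220:430]
cv2.imwrite("pics/w4c.png",cv2.resize(p,None,fx=3.3,fy=3.3,interpolation=cv2.INTER_CUBIC))
E
```

```text
5.75 [ 0.46827318 -0.14290602  0.25995417] [ 7.72042316e-01  6.35570983e-01  1.80918607e-04 -3.94648570e-04] [ 0.14  0.52  0.1   1.98 -0.08  0.65  0.1 ] [ 0.56227549  0.39849521 -0.92288874] [-0.0412732   0.06659682  0.05520841] 0.38930987060679484
5.8 [ 0.4683 -0.1432  0.26  ] [ 0.138  0.522  0.1    1.978 -0.084  0.646  0.098] F [-0.01 -0.73 -0.64] M [-0.101  0.069 -0.029] 0.388
[[0.1925, 0.9813, -0.0001], [0.9813, -0.1925, 0.0006], [0.0006, -0.0002, -1.0]]
delta [-0.014 -0.002  0.   ]
```

View pics/w4.png

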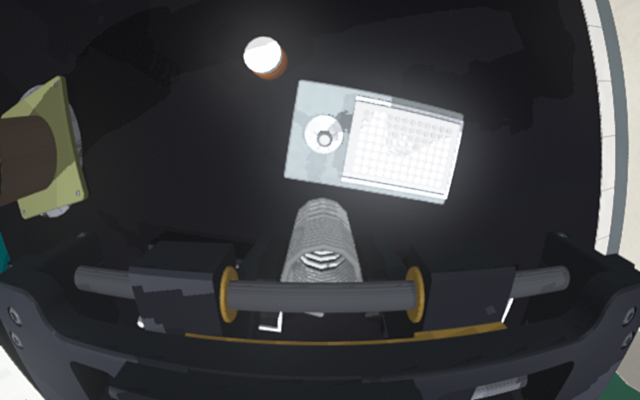

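View pics/w4c.png

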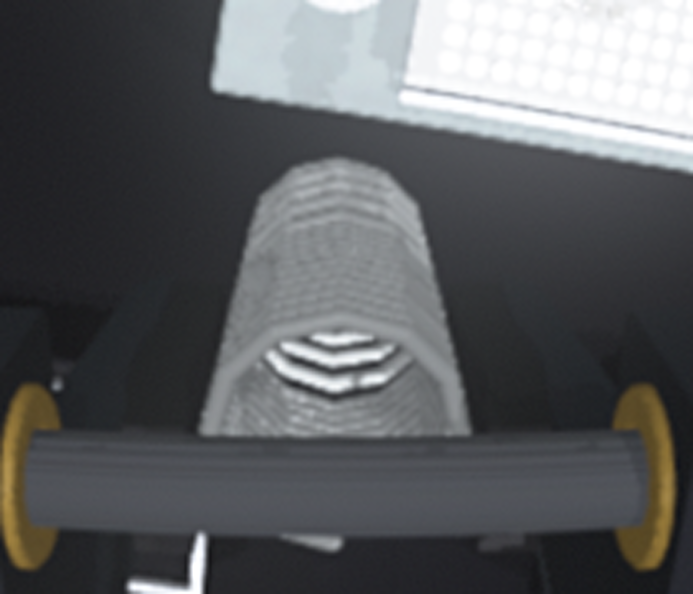

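```bash
cat > cloud.py <<'E'
import pickle,cv2
from h import *
def cloud(n,u0,u1,v0,v1):
    s,m,p,d=pickle.load(open(f"pics/{n}.pkl","rb")); P=m["pose"]; pts=[]
    for v in range(v0,v1):
        for u in range(u0,u1):
            if .05<d[v,u]<.6:
                o,q=ray(m,u,v,True); loc=P[:3,:3].T@q; pts.append((u,v,*(o+q*d[v,u]/(-loc[2]))))
    return s,m,np.array(pts)
E
python3 - <<'E'
from cloud import *
from scipy.optimize import least_squares
s,m,pts=cloud("w4",290,360,105,165)
k=(pts[:,4]>.04)&(np.hypot(pts[:,2]-.478,pts[:,3]+.095)<.025); q=pts[k]
for lo,hi in [(.04,.066),(.066,.082),(.082,.1),(.1,.116),(.116,.124),(.124,.14)]:
    a=q[(q[:,4]>lo)&(q[:,4]<=hi)]
    if len(a): print(lo,hi,len(a),a[:,2:].mean(0).round(4),a[:,2:4].min(0).round(4),a[:,2:4].max(0).round(4),a[:,4].max(), "px",a[:,:2].mean(0))
k=(pts[:,4]>.03)&(pts[:,4]<.038)&(np.hypot(pts[:,2]-.478,pts[:,3]+.095)<.03); a=pts[k]
print("seat",a[:,2:].min(0),a[:,2:].max(0),(a[:,2:].min(0)+a[:,2:].max(0))/2)
# spring
s,m,pts=cloud("w4",280,370,190,285)
k=(pts[:,4]>.16)&(pts[:,4]<.3); q=pts[k]
T=R.from_quat(s["eef_rot"]).as_matrix()
L=(q[:,2:]-s["tool_pos"])@T
print("spring tool ranges",L.min(0),L.max(0))
for lo in np.arange(-.01,.08,.01):
    a=L[(L[:,2]>=lo)&(L[:,2]<lo+.01)]
    if len(a)>10: print(round(lo,3),len(a),a[:,:2].min(0).round(4),a[:,:2].max(0).round(4))
out=L[(L[:,0]>.006)]
def f(p): # axis line x=p0+p2*z,y=p1+p3*z
    return np.hypot(out[:,0]-p[0]-p[2]*out[:,2],out[:,1]-p[1]-p[3]*out[:,2])-.018
sol=least_squares(f,[0,0,0,0],loss="soft_l1",f_scale=.0007); print(sol.x,np.median(abs(sol.fun)))
print(len(out))
im=cv2.imread("pics/w4.png")[105:170,290:360]; cv2.imwrite("pics/w4r.png",cv2.resize(im,None,fx=9,fy=9,interpolation=cv2.INTER_CUBIC))
E
```

```text
0.066 0.082 119 [ 0.4811 -0.0926  0.0759] [ 0.469  -0.1058] [ 0.4934 -0.0812] 0.0795634974251932 px [324.93277311 135.04201681]
0.082 0.1 7 [ 0.4818 -0.0901  0.0888] [ 0.474  -0.0921] [ 0.4871 -0.0864] 0.09446091235158194 px [325.28571429 133.        ]
0.1 0.116 271 [ 0.4799 -0.0923  0.1098] [ 0.4671 -0.1067] [ 0.4924 -0.0798] 0.11233548804726451 px [323.91881919 137.        ]
0.116 0.124 49 [ 0.4798 -0.093   0.1226] [ 0.473  -0.1002] [ 0.4866 -0.0862] 0.12392609953326517 px [324.14285714 138.6122449 ]
0.124 0.14 170 [ 0.4798 -0.0927  0.1281] [ 0.4737 -0.0997] [ 0.4863 -0.087 ] 0.13152237943712639 px [324.11176471 138.77058824]
seat [ 0.44802674 -0.12436862  0.03000149] [ 0.507848   -0.06524816  0.03769575] [ 0.47793737 -0.09480839  0.03384862]
spring tool ranges [-0.01795161 -0.02126308 -0.02010552] [0.01805025 0.02359424 0.07409191]
-0.01 968 [-0.0019 -0.0188] [0.0179 0.0202]
0.0 998 [-0.0078 -0.0194] [0.0181 0.0216]
0.01 887 [-0.0133 -0.0208] [0.018  0.0231]
0.02 994 [-0.0164 -0.0213] [0.0179 0.0236]
0.03 536 [-0.0164 -0.0183] [0.018  0.0155]
0.04 499 [-0.0177 -0.0169] [0.0178 0.0157]
0.05 393 [-0.018  -0.0171] [0.0177 0.016 ]
0.06 231 [-0.0172 -0.0165] [0.0174 0.016 ]
0.07 86 [ 0.0026 -0.0179] [0.018  0.0136]
[-0.00105216  0.00018378 -0.00808582 -0.01250243] 0.0005002107029069853
3768
```

View pics/w4r.png

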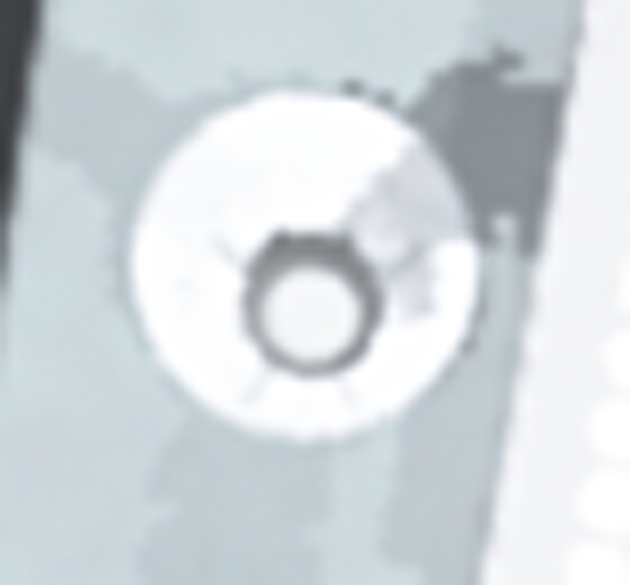

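```bash
python3 - <<'E'
from cloud import *
from scipy.optimize import least_squares
s,m,pts=cloud("w4",280,370,190,285)
q=pts[(pts[:,4]>.16)&(pts[:,4]<.3)]
T=R.from_quat(s["eef_rot"]).as_matrix(); L=(q[:,2:]-s["tool_pos"])@T
for nm,out in (("all",L[(L[:,0]>.007)&(abs(L[:,1])<.0165)]),("low",L[(L[:,0]>.005)&(abs(L[:,1])<.0185)&(L[:,2]>.032)])):
    f=lambda p:np.hypot(out[:,0]-p[0]-p[2]*out[:,2],out[:,1]-p[1]-p[3]*out[:,2])-.018
    sol=least_squares(f,[0,0,0,0],loss="soft_l1",f_scale=.0005); x=sol.x;print(nm,x.round(4),np.median(abs(sol.fun)),"foot",x[:2]+x[2:]*.073)
s,m,pts=cloud("w4",290,360,105,165)
c=np.array([.4799,-.0928])
for z0,z1 in ((.104,.113),(.07,.079)):
    q=pts[(pts[:,4]>z0)&(pts[:,4]<z1)]; v=q[:,2:4]-c; rr=np.hypot(*v.T); a=np.degrees(np.arctan2(v[:,1],v[:,0]))
    k=(rr>8.5e-3)&(rr<.0145); h,_=np.histogram(a[k],bins=np.arange(-180,181,10)); print(z0,h.tolist())
    print("mod90",np.histogram(a[k]%90,bins=np.arange(0,91,6))[0])
E
```

```text
all [-0.0013 -0.0004 -0.0041  0.0006] 0.00036785166859764837 foot [-0.00156249 -0.00036914]
low [-0.0015 -0.0005 -0.0018  0.0026] 0.0004372392145642959 foot [-0.00167343 -0.00034012]
0.104 [11, 5, 0, 0, 3, 10, 9, 13, 9, 8, 2, 0, 0, 4, 12, 10, 11, 11, 10, 2, 0, 0, 3, 10, 9, 13, 8, 10, 4, 0, 0, 1, 12, 10, 10, 10]
mod90 [25 18  9  0  0  0  0  6 20 29 24 25 27 24 23]
0.07 [0, 0, 5, 4, 7, 5, 0, 0, 0, 2, 6, 7, 5, 1, 0, 0, 0, 2, 7, 8, 7, 7, 1, 0, 0, 0, 0, 0, 1, 8, 7, 8, 0, 0, 0, 0]
mod90 [ 3  9  9 11 19 14 14  9  6  2  0  0  0  0  2]
```

Emit:
servo_tool --deltas '[{"dx": 0.4, "dy": 0.02, "dz": 0, "ax": 0, "ay": 0, "az": 0, "hand": 25}, {"dx": 0.8, "dy": 0.036, "dz": 0, "ax": 0, "ay": 0, "az": 0, "hand": 25}, {"dx": 0.87, "dy": 0.036, "dz": 0.3, "ax": 0, "ay": 0, "az": 0, "hand": 25}, {"dx": 0.87, "dy": 0.036, "dz": 0.6, "ax": 0, "ay": 0, "az": 0, "hand": 25}, {"dx": 0.87, "dy": 0.036, "dz": 0.6, "ax": 0, "ay": 0, "az": 0, "hand": 25}, {"dx": 0.87, "dy": 0.036, "dz": 0.6, "ax": 0, "ay": 0, "az": 0, "hand": 25}, {"dx": 0.87, "dy": 0.036, "dz": 0.6, "ax": 0, "ay": 0, "az": 0, "hand": 25}]'

```text
clock: 6.68
tool_pos: [0.4808, -0.0938, 0.2248]
eef_rot: [0.773, 0.634, 0.001, 0.001]
contact_force: [-0.9, -0.6, 0.0]
opening: 0.394
```

```bash
python3 st.py .4802 -.0929 .224;  python3 w.py w5; python3 - <<'E'
from plant import r,eyes
import cv2,numpy as np
from cloud import *
ps=[]
for n,(a,b,c,e) in {"scene":(100,230,250,370),"top":(140,260,290,410)}.items():
    p,d=eyes.snapshot(n); ps.append(cv2.resize(p[a:b,c:e,::-1],(390,420),interpolation=cv2.INTER_CUBIC)); cv2.imwrite(f"pics/{n}5.png",p[:,:,::-1])
cv2.imwrite("pics/c5.png",np.hstack(ps))
E
python3 st.py .4802 -.0929 .224
```

```text
6.67 [ 0.4808 -0.0938  0.2248] [ 0.037  0.579  0.096  2.018 -0.101  0.548  0.008] F [-0.87 -0.59  0.03] M [-0.096  0.09   0.034] 0.394
[[0.1949, 0.9808, 0.0015], [0.9808, -0.1949, -0.0001], [0.0002, 0.0015, -1.0]]
delta [ 0.012 -0.012  0.013]
6.675 [ 0.48078882 -0.09377536  0.22479694] [7.72963491e-01 6.34450070e-01 5.30482396e-04 5.19143391e-04] [ 0.04  0.58  0.1   2.02 -0.1   0.55  0.01] [-0.86802519 -0.58624089  0.02962462] [-0.09575248  0.0896472   0.03388519] 0.3938191815902866
6.83 [ 0.4806 -0.0938  0.2245] [ 0.037  0.579  0.096  2.018 -0.101  0.548  0.008] F [ 0.6  -0.37 -1.78] M [-0.031  0.106 -0.03 ] 0.391
[[0.195, 0.9808, 0.0009], [0.9808, -0.195, -0.0], [0.0002, 0.0009, -1.0]]
delta [ 0.013 -0.009  0.009]
```

View pics/c5.png

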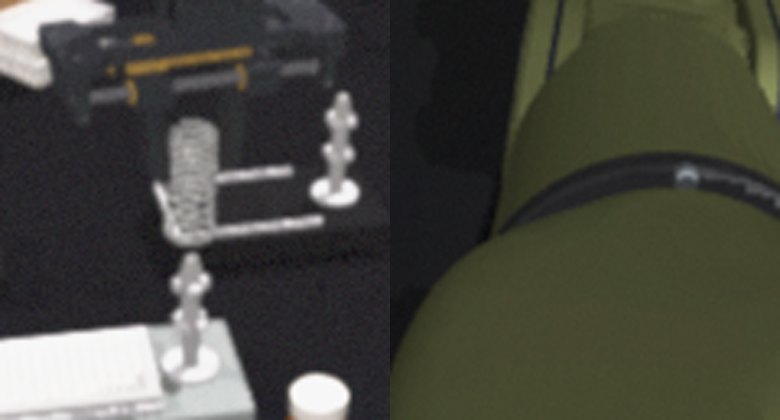

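View pics/w5.png

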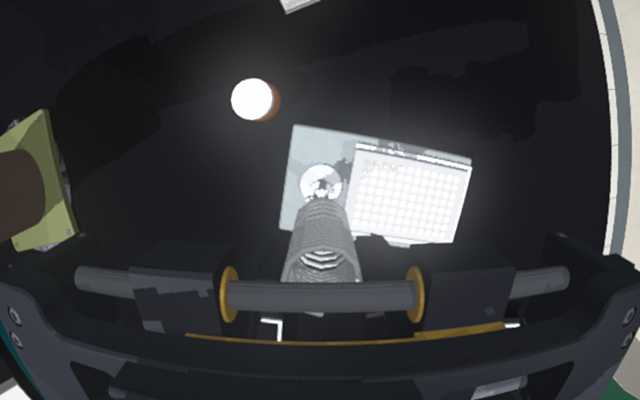

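```bash
python3 - <<'E'
from cloud import *
s,m,pts=cloud("w5",290,360,150,240)
T=R.from_quat(s["eef_rot"]).as_matrix()
c=np.array([.4799,-.0931])
for z0,z1 in ((.104,.113),(.07,.079)):
    q=pts[(pts[:,4]>z0)&(pts[:,4]<z1)&(np.hypot(pts[:,2]-c[0],pts[:,3]-c[1])<.02)]; L=(q[:,2:]-s["tool_pos"])@T
    print(z0,len(q),L.min(0).round(4),L.max(0).round(4))
q=pts[(pts[:,4]>.045)&(pts[:,4]<.065)&(np.hypot(pts[:,2]-c[0],pts[:,3]-c[1])<.02)]; L=(q[:,2:]-s["tool_pos"])@T; print(len(q),L.min(0),L.max(0))
q=pts[(pts[:,4]>.145)&(pts[:,4]<.185)]; L=(q[:,2:]-s["tool_pos"])@T; print("spring low",L.min(0),L.max(0))
for z in (.045,.05,.055,.06,.065,.07):
    a=L[abs(L[:,2]-z)<.0025]; print(z,a[:,:2].min(0).round(4),a[:,:2].max(0).round(4))
E
```

```text
0.104 170 [ 0.0009 -0.0144  0.1128] [0.0139 0.012  0.1207]
0.07 174 [-0.005  -0.0137  0.1469] [0.013  0.0118 0.1547]
27 [ 0.00553396 -0.00184761  0.16016094] [0.00747609 0.00308153 0.17973791]
spring low [ 0.00296724 -0.01779972  0.03985876] [0.01773669 0.01609869 0.07401978]
0.045 [ 0.0052 -0.0169] [0.0168 0.0022]
0.05 [ 0.0055 -0.0139] [0.0177 0.0159]
0.055 [ 0.005  -0.0171] [0.0168 0.0084]
0.06 [ 0.006  -0.0158] [0.0177 0.016 ]
0.065 [ 0.0068 -0.0166] [0.0175 0.0107]
0.07 [ 0.003  -0.0178] [0.0174 0.0161]
```

Emit:
servo_tool --deltas '[{"dx": 0.006, "dy": -0.006, "dz": 0.1, "ax": 0, "ay": 0, "az": 0, "hand": 25}, {"dx": 0.006, "dy": -0.006, "dz": 0.2, "ax": 0, "ay": 0, "az": 0, "hand": 25}, {"dx": 0.006, "dy": -0.006, "dz": 0.3, "ax": 0, "ay": 0, "az": 0, "hand": 25}, {"dx": 0.006, "dy": -0.006, "dz": 0.4, "ax": 0, "ay": 0, "az": 0, "hand": 25}, {"dx": 0.006, "dy": -0.006, "dz": 0.4, "ax": 0, "ay": 0, "az": 0, "hand": 25}]'

```text
clock: 7.45
tool_pos: [0.4797, -0.0932, 0.1995]
eef_rot: [0.773, 0.634, -0.0, -0.0]
contact_force: [-0.6, -0.1, -1.1]
opening: 0.393
```

Emit:
servo_tool --deltas '[{"dx": 0, "dy": 0, "dz": 0.1, "ax": 0, "ay": 0, "az": 0, "hand": 25}, {"dx": 0, "dy": 0, "dz": 0.18, "ax": 0, "ay": 0, "az": 0, "hand": 25}, {"dx": 0, "dy": 0, "dz": 0.18, "ax": 0, "ay": 0, "az": 0, "hand": 25}, {"dx": 0, "dy": 0, "dz": 0.18, "ax": 0, "ay": 0, "az": 0, "hand": 25}]'

```text
clock: 7.95
tool_pos: [0.4801, -0.0932, 0.1893]
eef_rot: [0.773, 0.634, 0.0, 0.0]
contact_force: [-0.0, -0.3, -1.4]
opening: 0.39
```

```bash
python3 st.py .4802 -.0929 .178
```

```text
7.95 [ 0.4801 -0.0932  0.1893] [ 0.047  0.64   0.081  2.051 -0.11   0.454  0.015] F [-0.04 -0.31 -1.42] M [-0.127  0.032 -0.011] 0.39
[[0.1949, 0.9808, 0.0001], [0.9808, -0.1949, 0.0001], [0.0001, 0.0001, -1.0]]
delta [0.006 0.    0.189]
```

Emit:
servo_tool --deltas '[{"dx": 0, "dy": 0, "dz": 0.08, "ax": 0, "ay": 0, "az": 0, "hand": 25}, {"dx": 0, "dy": 0, "dz": 0.14, "ax": 0, "ay": 0, "az": 0, "hand": 25}, {"dx": 0, "dy": 0, "dz": 0.14, "ax": 0, "ay": 0, "az": 0, "hand": 25}, {"dx": 0, "dy": 0, "dz": 0.14, "ax": 0, "ay": 0, "az": 0, "hand": 25}]'

```text
clock: 8.45
tool_pos: [0.4803, -0.0932, 0.1811]
eef_rot: [0.773, 0.635, 0.0, 0.0]
contact_force: [1.0, 0.1, 1.4]
opening: 0.386
```

```bash
python3 st.py
```

```text
8.45 [ 0.4803 -0.0932  0.1811] [ 0.05   0.655  0.077  2.058 -0.112  0.433  0.016] F [1.02 0.13 1.42] M [0.003 0.026 0.005] 0.386
[[0.1948, 0.9808, 0.0006], [0.9808, -0.1948, 0.0001], [0.0002, 0.0006, -1.0]]
```

Emit:
servo_tool --deltas '[{"dx": 0, "dy": 0, "dz": 0.03, "ax": 0, "ay": 0, "az": 0.5, "hand": 25}, {"dx": 0, "dy": 0, "dz": 0.03, "ax": 0, "ay": 0, "az": 1, "hand": 25}, {"dx": 0, "dy": 0, "dz": 0.03, "ax": 0, "ay": 0, "az": 1, "hand": 25}]'

```text
clock: 8.82
tool_pos: [0.4809, -0.0934, 0.1794]
eef_rot: [0.805, 0.593, 0.001, 0.001]
contact_force: [1.1, 0.5, 4.1]
opening: 0.394
```

Emit:
servo_tool --deltas '[{"dx": 0, "dy": 0, "dz": 0, "ax": 0, "ay": 0, "az": 0.5, "hand": 25}, {"dx": 0, "dy": 0, "dz": 0, "ax": 0, "ay": 0, "az": 1, "hand": 25}, {"dx": 0, "dy": 0, "dz": 0, "ax": 0, "ay": 0, "az": 1, "hand": 25}]'

```text
clock: 9.2
tool_pos: [0.4802, -0.0933, 0.1792]
eef_rot: [0.835, 0.55, 0.0, 0.0]
contact_force: [2.6, -1.2, 3.0]
opening: 0.397
```

```bash
python3 st.py
```

```text
9.2 [ 0.4802 -0.0933  0.1792] [ 0.016  0.662  0.131  2.061 -0.193  0.43  -0.111] F [ 2.57 -1.19  2.98] M [-0.189 -0.51   0.039] 0.397
[[0.3953, 0.9186, 0.0004], [0.9186, -0.3953, -0.0003], [-0.0001, 0.0004, -1.0]]
```

Emit:
servo_tool --deltas '[{"dx": 0, "dy": 0, "dz": 0, "ax": 0, "ay": 0, "az": 0.5, "hand": 25}, {"dx": 0, "dy": 0, "dz": 0, "ax": 0, "ay": 0, "az": 1, "hand": 25}, {"dx": 0, "dy": 0, "dz": 0, "ax": 0, "ay": 0, "az": 1, "hand": 25}]'

```text
clock: 9.57
tool_pos: [0.48, -0.0933, 0.1791]
eef_rot: [0.863, 0.505, -0.0, 0.0]
contact_force: [1.3, -0.9, 4.1]
opening: 0.391
```

```bash
python3 st.py
```

```text
9.57 [ 0.48   -0.0933  0.1791] [-0.     0.664  0.158  2.062 -0.233  0.432 -0.175] F [ 1.33 -0.93  4.15] M [-0.341 -0.485 -0.013] 0.391
[[0.4892, 0.8722, -0.0002], [0.8722, -0.4892, -0.0002], [-0.0003, -0.0001, -1.0]]
```

Emit:
servo_tool --deltas '[{"dx": 0, "dy": 0, "dz": 0, "ax": 0, "ay": 0, "az": 0.5, "hand": 25}, {"dx": 0, "dy": 0, "dz": 0, "ax": 0, "ay": 0, "az": 1, "hand": 25}, {"dx": 0, "dy": 0, "dz": 0, "ax": 0, "ay": 0, "az": 1, "hand": 25}]'

```text
clock: 9.95
tool_pos: [0.4783, -0.0926, 0.1785]
eef_rot: [0.888, 0.46, -0.002, -0.001]
contact_force: [0.4, 0.3, -1.3]
opening: 0.391
```

```bash
python3 st.py
```

```text
9.95 [ 0.4783 -0.0926  0.1785] [-0.017  0.667  0.184  2.065 -0.273  0.437 -0.239] F [ 0.37  0.35 -1.25] M [-0.062  0.02  -0.067] 0.391
[[0.5775, 0.8163, -0.0041], [0.8164, -0.5775, 0.001], [-0.0015, -0.004, -1.0]]
```

```bash
python3 w.py w6; python3 - <<'E'
import cv2
p=cv2.imread("pics/w6.png")[160:300,260:390]
cv2.imwrite("pics/w6c.png",cv2.resize(p,None,fx=4,fy=4,interpolation=cv2.INTER_CUBIC))
E
```

```text
9.95 [ 0.47826903 -0.09264597  0.17848238] [ 0.88812759  0.45959206 -0.00159217 -0.00141069] [-0.02  0.67  0.18  2.06 -0.27  0.44 -0.24] [ 0.36998936  0.34624818 -1.25438052] [-0.06164813  0.01992628 -0.06659175] 0.39122197629787986
```

View pics/w6c.png

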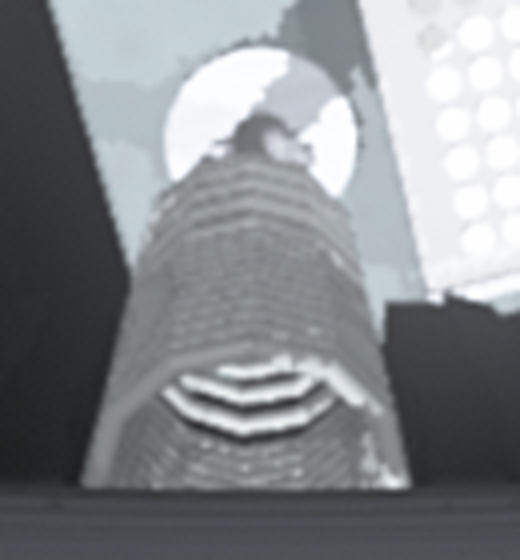

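Emit:
servo_tool --deltas '[{"dx": 0, "dy": 0, "dz": 0.04, "ax": 0, "ay": 0, "az": 0.4, "hand": 25}, {"dx": 0, "dy": 0, "dz": 0.08, "ax": 0, "ay": 0, "az": 0.4, "hand": 25}, {"dx": 0, "dy": 0, "dz": 0.08, "ax": 0, "ay": 0, "az": 0.4, "hand": 25}]'

```text
clock: 10.38
tool_pos: [0.4796, -0.0931, 0.1739]
eef_rot: [0.897, 0.441, -0.0, -0.0]
contact_force: [0.0, -0.2, -0.5]
opening: 0.391
```

```bash
python3 st.py .4802 -.0931 .155
```

```text
10.38 [ 0.4796 -0.0931  0.1739] [-0.02   0.677  0.189  2.067 -0.291  0.424 -0.261] F [ 0.05 -0.25 -0.54] M [-0.055  0.115  0.017] 0.391
[[0.6106, 0.792, -0.0012], [0.792, -0.6106, 0.0003], [-0.0005, -0.0011, -1.0]]
delta [0.007 0.007 0.315]
```

Free. Descending to just above the lower star.

Emit:
servo_tool --deltas '[{"dx": 0.005, "dy": 0.005, "dz": 0.07, "ax": 0, "ay": 0, "az": 0, "hand": 25}, {"dx": 0.005, "dy": 0.005, "dz": 0.14, "ax": 0, "ay": 0, "az": 0, "hand": 25}, {"dx": 0.005, "dy": 0.005, "dz": 0.21, "ax": 0, "ay": 0, "az": 0, "hand": 25}, {"dx": 0.005, "dy": 0.005, "dz": 0.28, "ax": 0, "ay": 0, "az": 0, "hand": 25}, {"dx": 0.005, "dy": 0.005, "dz": 0.28, "ax": 0, "ay": 0, "az": 0, "hand": 25}]'

```text
clock: 11.0
tool_pos: [0.4802, -0.0931, 0.1571]
eef_rot: [0.897, 0.441, -0.0, -0.0]
contact_force: [1.1, 0.3, -1.7]
opening: 0.391
```

```bash
python3 st.py .4802 -.0931 .149
```

```text
11.0 [ 0.4802 -0.0931  0.1571] [-0.008  0.707  0.171  2.077 -0.301  0.382 -0.254] F [ 1.08  0.34 -1.72] M [-0.061  0.107 -0.044] 0.391
[[0.6107, 0.7919, -0.0008], [0.7919, -0.6107, 0.0002], [-0.0003, -0.0008, -1.0]]
delta [ 0.    -0.001  0.136]
```

Emit:
servo_tool --deltas '[{"dx": 0, "dy": 0, "dz": 0, "ax": 0, "ay": 0, "az": -0.8, "hand": 25}, {"dx": 0, "dy": 0, "dz": 0, "ax": 0, "ay": 0, "az": -1.6, "hand": 25}, {"dx": 0, "dy": 0, "dz": 0, "ax": 0, "ay": 0, "az": -2.4, "hand": 25}, {"dx": 0, "dy": 0, "dz": 0, "ax": 0, "ay": 0, "az": -3.2, "hand": 25}, {"dx": 0, "dy": 0, "dz": 0, "ax": 0, "ay": 0, "az": -4, "hand": 25}, {"dx": 0, "dy": 0, "dz": 0, "ax": 0, "ay": 0, "az": -4, "hand": 25}]'

```text
clock: 11.75
tool_pos: [0.4805, -0.0933, 0.1576]
eef_rot: [0.786, 0.618, 0.0, 0.0]
contact_force: [0.2, -0.4, -0.5]
opening: 0.393
```

Emit:
servo_tool --deltas '[{"dx": 0, "dy": 0, "dz": 0.08, "ax": 0, "ay": 0, "az": 0, "hand": 25}, {"dx": 0, "dy": 0, "dz": 0.14, "ax": 0, "ay": 0, "az": 0, "hand": 25}, {"dx": 0, "dy": 0, "dz": 0.18, "ax": 0, "ay": 0, "az": 0, "hand": 25}, {"dx": 0, "dy": 0, "dz": 0.18, "ax": 0, "ay": 0, "az": 0, "hand": 25}, {"dx": 0, "dy": 0, "dz": 0.18, "ax": 0, "ay": 0, "az": 0, "hand": 25}]'

```text
clock: 12.38
tool_pos: [0.4805, -0.0932, 0.1467]
eef_rot: [0.786, 0.618, 0.0, -0.0]
contact_force: [0.3, 0.1, -0.7]
opening: 0.391
```

```bash
python3 st.py .4802 -.0931 .145
```

```text
12.38 [ 0.4805 -0.0932  0.1467] [ 0.056  0.719  0.068  2.08  -0.132  0.346 -0.008] F [ 0.27  0.09 -0.73] M [-0.04   0.085 -0.02 ] 0.391
[[0.2359, 0.9718, 0.0001], [0.9718, -0.2359, 0.0001], [0.0001, 0.0001, -1.0]]
delta [-0.    -0.006  0.029]
```

Emit:
servo_tool --deltas '[{"dx": 0, "dy": 0, "dz": 0.03, "ax": 0, "ay": 0, "az": 0, "hand": 25}, {"dx": 0, "dy": 0, "dz": 0.04, "ax": 0, "ay": 0, "az": 0, "hand": 25}, {"dx": 0, "dy": 0, "dz": 0.04, "ax": 0, "ay": 0, "az": 0, "hand": 25}]'

```text
clock: 12.75
tool_pos: [0.4805, -0.0932, 0.1443]
eef_rot: [0.786, 0.618, 0.0, -0.0]
contact_force: [0.2, -0.3, -1.4]
opening: 0.389
```

```bash
python3 st.py .4802 -.0931 .145
```

```text
12.75 [ 0.4805 -0.0932  0.1443] [ 0.056  0.724  0.066  2.082 -0.132  0.34  -0.007] F [ 0.16 -0.34 -1.44] M [-0.094  0.121 -0.038] 0.389
[[0.2358, 0.9718, -0.0], [0.9718, -0.2358, 0.0001], [0.0001, -0.0001, -1.0]]
delta [-0.    -0.005 -0.012]
```

Emit:
servo_tool --deltas '[{"dx": 0, "dy": 0, "dz": 0.04, "ax": 0, "ay": 0, "az": 0, "hand": 25}, {"dx": 0, "dy": 0, "dz": 0.07, "ax": 0, "ay": 0, "az": 0, "hand": 25}, {"dx": 0, "dy": 0, "dz": 0.07, "ax": 0, "ay": 0, "az": 0, "hand": 25}]'

```text
clock: 13.12
tool_pos: [0.4804, -0.0932, 0.1399]
eef_rot: [0.786, 0.618, -0.0, -0.0]
contact_force: [-0.0, -0.2, -1.2]
opening: 0.389
```

```bash
python3 st.py; python3 w.py w7; python3 - <<'E'
from cloud import *
from plant import eyes
for n,u0,u1,v0,v1 in(("w4",290,350,190,285),("w7",290,350,180,285)):
    s,m,pts=cloud(n,u0,u1,v0,v1); T=R.from_quat(s["eef_rot"]).as_matrix(); L=(pts[:,2:]-s["tool_pos"])@T
    a=L[(np.hypot(L[:,0],L[:,1])<.0188)&(L[:,0]>.012)&(abs(L[:,1])<.01)]
    print(n,np.percentile(a[:,2],[0,1,99,100]).round(4), a[:,0].max())
p,d=eyes.snapshot("scene"); cv2.imwrite("pics/s7.png",cv2.resize(p[100:230,250:370,::-1],(480,520),interpolation=cv2.INTER_CUBIC))
E
```

```text
13.12 [ 0.4804 -0.0932  0.1399] [ 0.058  0.732  0.064  2.084 -0.133  0.33  -0.006] F [-0.04 -0.23 -1.18] M [-0.091  0.058  0.003] 0.389
[[0.2358, 0.9718, -0.0004], [0.9718, -0.2358, 0.0001], [0.0, -0.0004, -1.0]]
13.125 [ 0.48035497 -0.09316231  0.1399005 ] [ 7.86059105e-01  6.18151311e-01 -1.08911883e-04 -1.68356265e-04] [ 0.06  0.73  0.06  2.08 -0.13  0.33 -0.01] [-0.04014355 -0.23304035 -1.18067044] [-0.09092129  0.05781427  0.00325644] 0.38874675933486647
w4 [-0.0055 -0.0047  0.0721  0.0741] 0.01805024513717812
w7 [-0.0053 -0.0046  0.107   0.1084] 0.018696884825439433
```

View pics/s7.png

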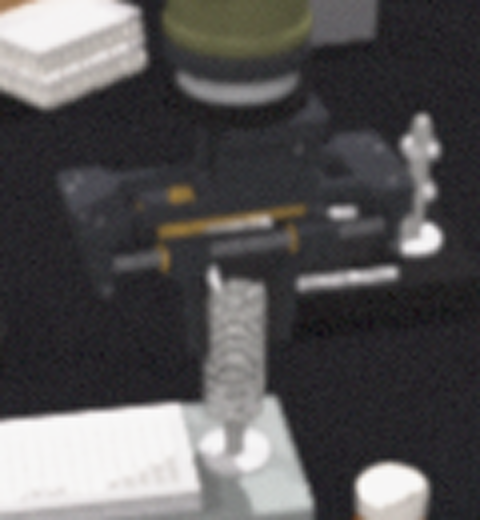

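Emit:
servo_tool --deltas '[{"dx": 0, "dy": 0, "dz": 0.08, "ax": 0, "ay": 0, "az": 0, "hand": 25}, {"dx": 0, "dy": 0, "dz": 0.16, "ax": 0, "ay": 0, "az": 0, "hand": 25}, {"dx": 0, "dy": 0, "dz": 0.24, "ax": 0, "ay": 0, "az": 0, "hand": 25}, {"dx": 0, "dy": 0, "dz": 0.24, "ax": 0, "ay": 0, "az": 0, "hand": 25}]'

```text
clock: 13.72
tool_pos: [0.4802, -0.0931, 0.1252]
eef_rot: [0.786, 0.618, -0.0, -0.0]
contact_force: [0.5, -0.8, -1.2]
opening: 0.388
```

Emit:
servo_tool --deltas '[{"dx": 0, "dy": 0, "dz": 0.08, "ax": 0, "ay": 0, "az": 0, "hand": 25}, {"dx": 0, "dy": 0, "dz": 0.16, "ax": 0, "ay": 0, "az": 0, "hand": 25}, {"dx": 0, "dy": 0, "dz": 0.22, "ax": 0, "ay": 0, "az": 0, "hand": 25}, {"dx": 0, "dy": 0, "dz": 0.22, "ax": 0, "ay": 0, "az": 0, "hand": 25}]'

```text
clock: 14.22
tool_pos: [0.4803, -0.0932, 0.1122]
eef_rot: [0.786, 0.618, -0.0, -0.0]
contact_force: [-0.2, -1.2, -1.4]
opening: 0.391
```

```bash
python3 st.py .4802 -.0931 .107
```

```text
14.22 [ 0.4803 -0.0932  0.1122] [ 0.067  0.785  0.05   2.097 -0.137  0.263 -0.003] F [-0.21 -1.17 -1.44] M [-0.074  0.061  0.046] 0.391
[[0.2358, 0.9718, -0.0006], [0.9718, -0.2358, 0.0002], [0.0, -0.0006, -1.0]]
delta [ 0.001 -0.002  0.086]
```

Emit:
servo_tool --deltas '[{"dx": 0, "dy": 0, "dz": 0.06, "ax": 0, "ay": 0, "az": 0, "hand": 25}, {"dx": 0, "dy": 0, "dz": 0.1, "ax": 0, "ay": 0, "az": 0, "hand": 25}, {"dx": 0, "dy": 0, "dz": 0.13, "ax": 0, "ay": 0, "az": 0, "hand": 25}, {"dx": 0, "dy": 0, "dz": 0.13, "ax": 0, "ay": 0, "az": 0, "hand": 25}, {"dx": 0, "dy": 0, "dz": 0.13, "ax": 0, "ay": 0, "az": 0, "hand": 25}]'

```text
clock: 14.85
tool_pos: [0.4806, -0.0932, 0.1049]
eef_rot: [0.786, 0.618, 0.0, 0.0]
contact_force: [-0.0, 0.9, 1.9]
opening: 0.388
```

```bash
python3 st.py .4802 -.0931 .107
```

```text
14.85 [ 0.4806 -0.0932  0.1049] [ 6.900e-02  8.000e-01  4.700e-02  2.099e+00 -1.380e-01  2.450e-01
 -2.000e-03] F [-0.    0.87  1.85] M [-0.03   0.158 -0.055] 0.388
[[0.2357, 0.9718, 0.0004], [0.9718, -0.2357, 0.0], [0.0001, 0.0004, -1.0]]
delta [-0.    -0.007 -0.035]
```

Emit:
servo_tool --deltas '[{"dx": 0, "dy": 0, "dz": -0.03, "ax": 0, "ay": 0, "az": 0, "hand": 25}, {"dx": 0, "dy": 0, "dz": -0.03, "ax": 0, "ay": 0, "az": 0, "hand": 25}, {"dx": 0, "dy": 0, "dz": -0.03, "ax": 0, "ay": 0, "az": 0, "hand": 37}, {"dx": 0, "dy": 0, "dz": -0.03, "ax": 0, "ay": 0, "az": 0, "hand": 42}, {"dx": 0, "dy": 0, "dz": -0.03, "ax": 0, "ay": 0, "az": 0, "hand": 60}, {"dx": 0, "dy": 0, "dz": -0.03, "ax": 0, "ay": 0, "az": 0, "hand": 75}, {"dx": 0, "dy": 0, "dz": -0.03, "ax": 0, "ay": 0, "az": 0, "hand": 75}]'

```text
clock: 15.72
tool_pos: [0.4804, -0.0932, 0.1065]
eef_rot: [0.786, 0.618, -0.0, -0.0]
contact_force: [-0.7, -0.6, 0.6]
opening: 0.792
```

Emit:
servo_tool --deltas '[{"dx": 0, "dy": 0, "dz": -0.3, "ax": 0, "ay": 0, "az": 0, "hand": 80}, {"dx": 0, "dy": 0, "dz": -0.8, "ax": 0, "ay": 0, "az": 0, "hand": 80}, {"dx": 0, "dy": 0, "dz": -1.4, "ax": 0, "ay": 0, "az": 0, "hand": 80}, {"dx": -0.3, "dy": 0, "dz": -2.0, "ax": 0, "ay": 0, "az": 0, "hand": 80}, {"dx": -0.8, "dy": 0, "dz": -2.3, "ax": 0, "ay": 0, "az": 0, "hand": 80}, {"dx": -0.8, "dy": 0, "dz": -2.3, "ax": 0, "ay": 0, "az": 0, "hand": 80}, {"dx": -0.8, "dy": 0, "dz": -2.3, "ax": 0, "ay": 0, "az": 0, "hand": 80}]'

```text
clock: 16.6
tool_pos: [0.4689, -0.1389, 0.2439]
eef_rot: [0.786, 0.618, -0.0, -0.001]
contact_force: [0.5, -0.2, -0.8]
opening: 0.908
```

```bash
python3 st.py; python3 w.py w8; python3 - <<'E'
from cloud import *
from plant import eyes
s,m,pts=cloud("w8",270,380,90,260)
q=pts[(np.hypot(pts[:,2]-.48,pts[:,3]+.093)<.025)]
for lo,hi in ((.045,.06),(.06,.09),(.09,.108),(.108,.112),(.112,.116),(.116,.12),(.12,.135)):
    a=q[(q[:,4]>lo)&(q[:,4]<=hi)]
    if len(a): print(lo,hi,len(a),a[:,2:4].min(0).round(4),a[:,2:4].max(0).round(4))
print(q[np.hypot(q[:,2]-.48,q[:,3]+.093)>.0145][:,4].max())
p,d=eyes.snapshot("scene"); cv2.imwrite("pics/s8f.png",p[:,:,::-1])
a=cv2.resize(p[150:240,270:350,::-1],(400,450),interpolation=cv2.INTER_CUBIC)
w=cv2.imread("pics/w8.png")[90:225,270:390]; cv2.imwrite("pics/c8.png",np.hstack([a,cv2.resize(w,(400,450),interpolation=cv2.INTER_CUBIC)]))
E
```

```text
16.6 [ 0.4689 -0.1389  0.2439] [ 0.129  0.547  0.102  1.998 -0.095  0.602  0.057] F [ 0.53 -0.19 -0.85] M [-0.05   0.106  0.005] 0.908
[[0.2352, 0.9719, -0.0009], [0.9719, -0.2352, 0.0011], [0.0008, -0.0012, -1.0]]
16.6 [ 0.46892074 -0.13887766  0.24393085] [ 7.85888601e-01  6.18367676e-01 -3.06489315e-05 -7.24076446e-04] [ 0.13  0.55  0.1   2.   -0.09  0.6   0.06] [ 0.52855873 -0.19275649 -0.84614283] [-0.04983142  0.10605057  0.00524425] 0.90830300248771
0.045 0.06 24 [ 0.4674 -0.1092] [ 0.4952 -0.0758]
0.06 0.09 200 [ 0.4651 -0.109 ] [ 0.4951 -0.0759]
0.09 0.108 146 [ 0.4651 -0.1097] [ 0.4947 -0.0757]
0.108 0.112 640 [ 0.4624 -0.1108] [ 0.4979 -0.0758]
0.112 0.116 108 [ 0.4629 -0.1105] [ 0.4908 -0.076 ]
0.116 0.12 2 [ 0.486  -0.0917] [ 0.4868 -0.0915]
0.12 0.135 246 [ 0.4732 -0.1001] [ 0.4868 -0.0861]
0.11438581059977587
```

View pics/c8.png

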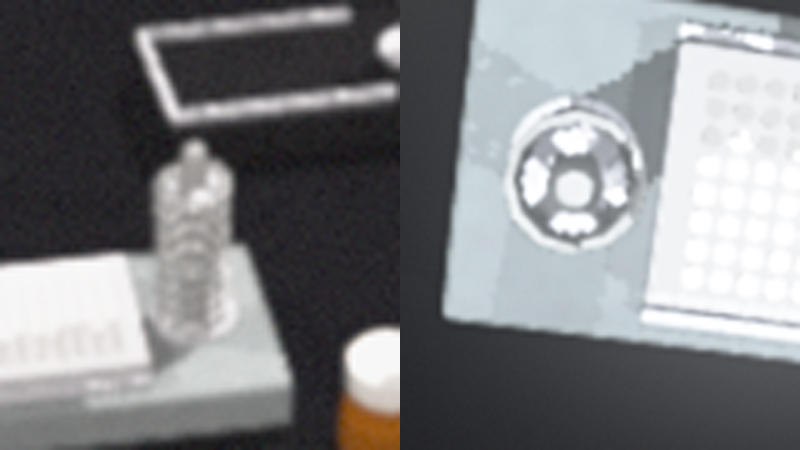

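View pics/s8f.png

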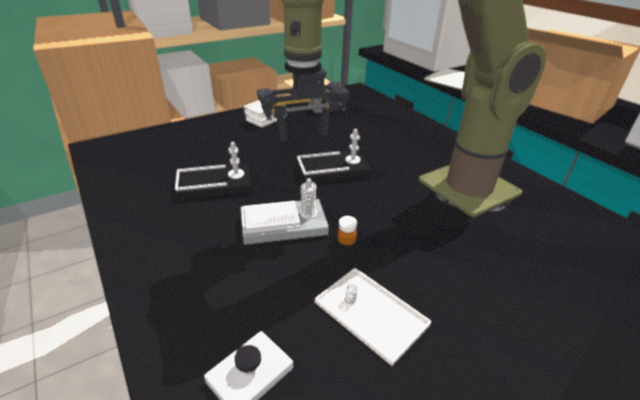

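```bash
python3 -c "
from plant import r
print(r.finish_job())"
```

```text
the job is handed in; nothing more can be done
None
```

The tall spring is on the steel rod of the grey press base with its foot on the seat. It is released, the gripper is clear, and the job is handed in at about 17 s of the 61 s allowed.

- **Insertion:** I gripped the spring's stiff upper half at about 25 N. At the upper star I pressed with about 5 N (contact force) and twisted about 24° in 6° steps until the push dropped.
- **Lower star:** I pre-twisted about 24° back between the stars. The tail then went straight into a slot with no measurable snag.
- **Seating:** The foot met the seat at about 3 N, at the expected height. I eased off the press before opening the fingers.
- **Last checks:** The wrist depth shows the top of the spring at z = 0.114 m, which is seat height plus the full 80 mm. The spring stands round the rod to within about 1 mm. In the scene picture the short spring, well plate, jar, press head and both black look-alikes appear where they were.
- **Disagreements:** The top and scene cameras placed the spring and rod up to 7 mm and 4 mm away from the wrist camera's estimate; I relied on the wrist depth. My estimate of the lower star's slot angle was also about 6° or more off.

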